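# Check the springs of two mirror tilt mounts

## Task

Check the springs of the two mirror tilt mounts, the one with the round mirror first and then the one with the square mirror: with the fingertips, press the corner pad down until the mount's pointer is level with the black mark on its scale, hold it there for a second, then let the plate spring fully back up before going on. Do not let the pointer run well past the mark, keep off the mirrors, and leave the loose things on the bench where they are: nothing is to be gripped or lifted.

Things in the scene. Friction and masses are not known exactly. Their poses are not given: they have to be found in the camera images.
- round_mount: tilt mount of the round mirror, fixed to the bench; steel base 110 x 200 x 12 mm, top parts up to 124 mm high. Origin: on the bench under its middle; x away from the robot at yaw 0 (yaw within 0.4 rad), y towards the white scale, z up. Its 88 x 100 x 8 mm aluminium plate turns on a level hinge along x, at y -75, height 90 mm
- round_pad: press pad on a corner of the round-mirror mount's plate: aluminium disc 28 mm across, 14 mm proud. Origin: centre of its flat top; at rest at x -30, y +5 mm of the mount, 108 mm high, its axes as the mount's. 80 mm from the hinge. Pressing it down takes about 4 N to start, 7 to 11 N at the mark; springs back when let go
- round_pointer (a point): tip of the thin steel pointer that reaches in +y from the round-mirror mount's plate along the face of the upright white scale (42 mm wide). 160 mm from the hinge, so it falls about 2 mm per 1 mm of pad travel; at rest at x +31, y +85 mm of the mount, 90 mm high
- round_mark: scale mark of the round-mirror mount: black block 18 mm wide, 8 mm high, with a small nose, on the outer edge of the white scale, 52 to 70 mm above the bench (varies). Origin: the nose, 5 to 10 mm beyond the pointer's tip. The pointer is on the mark when its tip is as high as this origin, within the block's height. Stays put when the plate is pressed
- round_plate (a joint): tilt of the round-mirror mount's plate, rad: 0 at rest on its upper stop, grows as the pad is pressed, lower stop 0.36. The pointer has then fallen 160 mm x sin(tilt)
- round_mirror: the round mirror in its black cell (46 mm across, 12 mm high), face up on the plate; not to be touched. Origin: centre of the cell's underside, 44 mm in x and 48 mm in -y from the pad's centre
- square_mount: tilt mount of the square mirror, fixed to the bench; steel base 110 x 200 x 12 mm, top parts up to 124 mm high. Origin: on the bench under its middle; x away from the robot at yaw 0 (yaw within 0.4 rad), y towards the white scale, z up. Its 88 x 100 x 8 mm aluminium plate turns on a level hinge along x, at y -75, height 90 mm
- square_pad: press pad on a corner of the square-mirror mount's plate: aluminium disc 28 mm across, 14 mm proud. Origin: centre of its flat top; at rest at x -30, y +5 mm of the mount, 108 mm high, its axes as the mount's. 80 mm from the hinge. Pressing it down takes about 4 N to start, 7 to 11 N at the mark; springs back when let go
- square_pointer (a point): tip of the thin steel pointer that reaches in +y from the square-mirror mount's plate along the face of the upright white scale (42 mm wide). 160 mm from the hinge, so it falls about 2 mm per 1 mm of pad travel; at rest at x +31, y +85 mm of the mount, 90 mm high
- square_mark: scale mark of the square-mirror mount: black block 18 mm wide, 8 mm high, with a small nose, on the outer edge of the white scale, 52 to 70 mm above the bench (varies). Origin: the nose, 5 to 10 mm beyond the pointer's tip. The pointer is on the mark when its tip is as high as this origin, within the block's height. Stays put when the plate is pressed
- square_plate (a joint): tilt of the square-mirror mount's plate, rad: 0 at rest on its upper stop, grows as the pad is pressed, lower stop 0.36. The pointer has then fallen 160 mm x sin(tilt)
- square_mirror: the square mirror in its black cell (44 x 44 mm, 12 mm high), face up on the plate; not to be touched. Origin: centre of the cell's underside, 44 mm in x and 48 mm in -y from the pad's centre
- lens_ring: loose dark steel lens ring, 32 mm across, 10 mm high, lying between the mounts; a bystander. Origin: centre of the underside
- vial: loose small amber vial with white cap, 24 mm across, 45 mm high, standing between the mounts; a bystander. Origin: centre of the underside
- screwdriver: loose screwdriver, 170 mm, lying along y in front of the robot, nearer than the mounts; a bystander. Origin: centre of the underside (middle of the tool)
- wrench: loose steel wrench, 150 mm, lying along y in front of the robot, nearer than the mounts; a bystander. Origin: centre of the underside (middle of the tool)
- bottle: loose glass bottle with blue cap, 70 mm across, 130 mm high, left of the mounts; a bystander. Origin: centre of the underside
- mouse: loose black computer mouse, 60 x 100 x 30 mm, beyond the mounts; a bystander. Origin: centre of the underside
- beaker: loose glass beaker, 60 mm across, 75 mm high, beyond the mounts; a bystander. Origin: centre of the underside

How it is judged:
By the outcome, as a careful person would: the job done as asked, in the order asked, and still so for the second after the job is handed in, with the robot touching nothing.
It also fails if it takes over 51 s, if anything falls off the work surface, if the arm or the gripper's body presses on something with over 40 N, if the wrist force passes 120 N, or if a joint passes its speed limit or range.

## Robot

A 6-joint arm with a two-finger parallel gripper is mounted at the origin on the work surface. World frame = base frame: x ahead of the robot, y to its left, z up, the work surface at z = 0. Lengths are in mm, angles in rad, forces in N, time in s.
With the tool pointing down it reaches from about 350 to 850 mm from the base axis. Payload 8.1 kg.
Tool frame: the origin (TCP) lies midway between the tips of the shut fingers; the grasp point (between the pads) lies 19 mm behind it; z points along the fingers, y is the direction in which the jaws open and shut (so a half turn about z gives the same grasp; the last joint's range is limited). The gripper opens to 85 mm and grips with 20 to 120 N. Pads are 22 mm wide; open, the fingers measure 114 mm over their backs; the gripper's body (76 mm by 85 mm) begins 54 mm behind the grasp point. The pads swing forward as they close: fully open they stand 13 mm farther back than shut.
Start: joints at [-1.247, 0.13, 1.488, -0, 1.523, -0.085], TCP at [238.525, -550.555, 231.292] pointing down, gripper open.
Joint ranges: [-2.96, 2.96], [-0.89, 2.26], [0.02, 2.5], [-1.34, 4.48], [0, 2.73], [-2.66, 2.66]. Speed limits (rad/s): [2.39, 2.39, 2.79, 3.14, 3.14, 3.14].

## Interface

Orientations are given as a rotation vector (axis times angle).
In Python, from station import r gives the robot as it stands.
- The arm moves only by the shell command python3 -m creep 'ROWS' [OPENING]. ROWS is JSON, a list that holds one entry, the list of rows, each a list of 6 numbers: the shift along the tool's x, y, z in m, then the turn, a rotation vector about the tool's x, y, z in rad. In form: [[[dx, dy, dz, wx, wy, wz], ...]]. A call has 1 to 20 rows; each row shifts and turns the commanded pose from where the row before left it, along the tool's axes as they then stand; what a row does not reach is not made up. A row lasts 1/12 s, in which the tool goes at most 41.7 mm and 7.16 degrees, less where a joint would pass 70% of its speed; a pose out of reach is approached as far as the arm can. A call is refused whole if a number of a shift passes 0.0417 or a number of a turn 0.125, either way. A call with a gripper value outside its range is refused whole. OPENING is the closure, from -1 (fully open) to 1 (shut), set as the call begins (- or left out, the last holds). The fingers move at their own pace and stop on an object; the grip force is fixed at half the most. Time passes only in rows, so rows that do not move let the fingers close. It gives the time, the measured TCP pose, the force and the opening at its end, in the units of the state.
- r.get_state(): the state, without advancing time (a new reading comes with each control period).
- r.grab_frame(name): name is "scene" or "top" or "wrist"; returns the picture (400x640x3 uint8, red, green, blue); there is no depth.
- r.calibration(name): a dict with "fx", "fy", "cx", "cy" (pixels), "rvec" (rotation vector, rad) and "tvec" (3), from world to camera coordinates, as OpenCV has them. Camera axes: x right, y down, z forward; pixel columns grow to the right and rows downward; lengths in mm; the calibration is good to about 2 mm. The wrist camera is an equidistant fisheye: a pixel r from the principal point sees the ray r / f radians off the axis. A picture is of the moment at which its call begins: read the wrist's pose just before it. calibration takes no time and is no camera call; for the wrist camera it gives the pose at the moment of the call.
- r.hand_in(): hands the job in, once; it reports no verdict.
Trained networks look in the newest picture that a camera, given by its name, has taken for a name from the list of things; names that differ only in an ending like _2 or _b are one class to them, and where a whole thing is asked for, a point or a joint stands for the part that bears it (a point fixed in the world has none). Each returns a list of dicts, best first, with "score" (0 to 1); they miss things now and then, are a little off and sometimes report something else, mostly with a low value. They report only what shows in the picture. A call takes as long as a camera call.
- r.recognise(camera, query): "at" ([x, y, z] in mm, in world coordinates, good to about 4 mm: the middle of the surface that is visible of it).
- r.tip_of(camera, query): "at" ([x, y, z] in mm, in world coordinates, good to about 4 mm: a listed point, or the origin of a listed thing).
The state is a dict: "time_s": time; "joints": joint angles; "qd": joint speeds; "effort": joint torques, N m; "position": TCP position; "orientation": TCP orientation; "force": force on the tool from outside, world axes, zero at the start; "wrist_torque": the same for the moment, N m; "opening": finger opening in mm.
Only numpy, scipy, OpenCV 4.12 (cv2) and the standard library are available. Lean on these libraries where they do the work, as an engineer would, in place of code of your own. Each camera call takes 0.05 s, during which the arm holds its last target.

## Working session

There is one attempt and no reset: what is moved stays moved. The work goes in short steps, Python scripts to look and compute and a shell command to move; the robot and the scene stay as the last step left them, time stands still between calls to the robot, and variables do not carry over. Pictures are saved under pics/ and viewed, and the job is handed in when it is done.

```bash
ls; mkdir -p pics; python3 - <<'E'
from station import r
import cv2
s=r.get_state(); print(s)
for c in ["scene","top"]:
    f=r.grab_frame(c); cv2.imwrite(f"pics/{c}0.png",f[:,:,::-1])
    print(c,r.calibration(c))
    for q in ["round_pad","square_pad","round_mark","square_mark","round_pointer","square_pointer","round_mount","square_mount","round_mirror","square_mirror"]:
        print(q,[(round(d["score"],2),[round(v) for v in d["at"]]) for d in r.tip_of(c,q)[:3]])
E
```

```text
pics
{'time_s': 0.0, 'joints': array([-1.24740505e+00,  1.31182921e-01,  1.48929181e+00, -1.97390965e-05,
        1.52300470e+00, -8.54155472e-02]), 'qd': array([ 5.00739409e-04,  1.26506865e-03, -7.84434658e-04,  5.96766427e-06,
       -1.27086382e-04, -2.73298950e-04]), 'effort': array([ 2.61034118e-03, -5.69391167e+01, -5.00542045e+01, -1.99377469e-04,
        1.50506885e-02,  1.18081621e-05]), 'position': array([ 238.33583187, -550.02306049,  230.22456445]), 'orientation': array([-3.07435931e+00, -6.37311658e-01,  3.82339600e-04]), 'force': array([ 0.35790652, -0.41191047, -0.72911986]), 'wrist_torque': array([ 0.02919048, -0.04446997, -0.0483478 ]), 'opening': 85.38368535746129}
scene {'fx': 391.2833362975309, 'fy': 391.2833362975309, 'cx': 321.99115355618113, 'cy': 198.58416960917333, 'rvec': array([ 1.35402618,  2.28146766, -0.86060101]), 'tvec': array([ 213.5440467 , -339.24989099, 1281.33228639])}
round_pad [(0.6, [600, -163, 58]), (0.58, [493, 217, 108])]
square_pad [(0.46, [516, -220, 104])]
round_mark [(0.57, [491, 214, 110]), (0.47, [528, 312, 67]), (0.32, [344, -218, 1]
[... 248 characters left out ...]
(0.66, [538, -282, 94])]
top {'fx': 428.0185441088165, 'fy': 428.0185441088165, 'cx': 326.3659869255204, 'cy': 205.40281471081818, 'rvec': array([ 2.21632142, -2.1733169 ,  0.12258348]), 'tvec': array([  28.53820925,  586.53696104, 1186.43090708])}
round_pad [(0.63, [494, 219, 109])]
square_pad [(0.4, [518, -219, 110])]
round_mark [(0.69, [545, 178, 95]), (0.55, [764, -195, 3])]
square_mark []
round_pointer [(0.83, [533, 309, 90])]
square_pointer [(0.75, [604, -166, 88])]
round_mount [(0.61, [766, -193, 3]), (0.57, [521, 220, 0]), (0.56, [546, -234, 1])]
square_mount [(0.65, [545, -234, -1])]
round_mirror [(0.51, [548, 176, 96]), (0.22, [352, 196, 2])]
square_mirror [(0.53, [538, -280, 90])]
```

View pics/scene0.png

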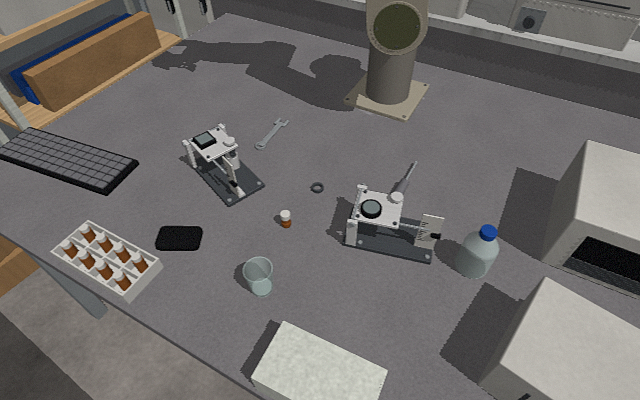

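View pics/top0.png

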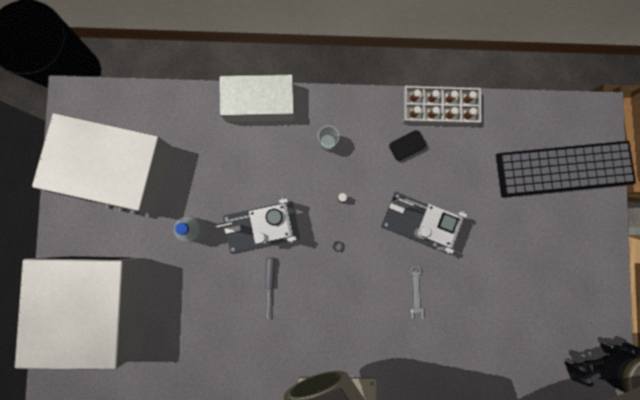

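Scene view: the round mount is at about (385,225) px and the square mount at about (222,165) px. The round scale's mark shows near (437,236) and the square's near (236,185). I'll zoom in on both and fit the mount poses.

```bash
cat > h.py <<'E'
from station import r
import numpy as np, cv2
from scipy.spatial.transform import Rotation as R
def proj(c,P,cal=None):
    cal=cal or r.calibration(c); P=np.atleast_2d(P).astype(float)
    K=np.array([[cal["fx"],0,cal["cx"]],[0,cal["fy"],cal["cy"]],[0,0,1]])
    if c=="wrist": return cv2.fisheye.projectPoints(P[:,None],cal["rvec"],cal["tvec"],K,np.zeros(4))[0][:,0]
    return cv2.projectPoints(P,cal["rvec"],cal["tvec"],K,None)[0][:,0]
def ray(c,px,cal=None):
    cal=cal or r.calibration(c); Rm=cv2.Rodrigues(np.array(cal["rvec"]))[0]
    x=(px[0]-cal["cx"])/cal["fx"]; y=(px[1]-cal["cy"])/cal["fy"]
    if c=="wrist":
        t=np.hypot(x,y); k=np.sin(t)/t if t>1e-9 else 1; d=np.array([x*k,y*k,np.cos(t)])
    else: d=np.array([x,y,1.])
    return -Rm.T@np.array(cal["tvec"]), Rm.T@d/np.linalg.norm(d)
def fit(obs):
    L={"pad":(-30,5),"pointer":(31,85),"mount":(0,0),"mirror":(14,-43)}
    A=np.array([L[k] for k,_ in obs],float);B=np.array([v[:2] for _,v in obs],float)
    a=A-A.mean(0);b=B-B.mean(0)
    th=np.arctan2((a[:,0]*b[:,1]-a[:,1]*b[:,0]).sum(),(a*b).sum())
    M=np.array([[np.cos(th),-np.sin(th)],[np.sin(th),np.cos(th)]]);t=B.mean(0)-M@A.mean(0)
    return th,t,np.abs(A@M.T+t-B).max()
def world(m,l):
    th,t=m[0],m[1];c,s=np.cos(th),np.sin(th)
    return np.array([t[0]+c*l[0]-s*l[1],t[1]+s*l[0]+c*l[1],l[2]])
ROUND=fit([("pad",(493,217)),("pad",(494,219)),("pointer",(533,308)),("pointer",(533,309)),("mount",(524,216)),("mount",(521,220)),("mirror",(549,176)),("mirror",(548,176))])
SQ=fit([("pad",(516,-220)),("pad",(518,-219)),("pointer",(599,-166)),("pointer",(604,-166)),("mount",(540,-234)),("mount",(545,-234)),("mirror",(538,-282)),("mirror",(538,-280))])
E
python3 - <<'E'
from h import *
for n,m in (("round",ROUND),("square",SQ)):
    print(n,m)
    for l in [(-30,5,108),(31,85,90),(14,-43,94)]: print(l,world(m,l).round(1),proj("scene",world(m,l)).round(1),proj("top",world(m,l)).round(1))
    f=cv2.imread("pics/scene0.png"); p=proj("scene",world(m,(10,40,70)))[0].astype(int)
    c=f[p[1]-45:p[1]+45,p[0]-60:p[0]+60]; print(p-[60,45])
    cv2.imwrite(f"pics/z_{n}.png",cv2.resize(c,None,fx=6,fy=6,interpolation=cv2.INTER_CUBIC))
E
```

```text
round (np.float64(0.23408458254110628), array([523.45271686, 217.82563441]), np.float64(3.269309118025518))
(-30, 5, 108) [493.1 215.7 108. ] [[397.8 195.9]] [[259.2 236.9]]
(31, 85, 90) [533.9 307.7  90. ] [[431.  230.6]] [[225.5 220.9]]
(14, -43, 94) [547.  179.2  94. ] [[371.6 210.8]] [[274.3 216.8]]
[348 179]
square (np.float64(-0.3723577916052108), array([ 541.98218074, -234.70550019]), np.float64(3.017819264948116))
(-30, 5, 108) [ 515.9 -219.1  108. ] [[230.6 139.7]] [[425.2 231.4]]
(31, 85, 90) [ 601.8 -166.8   90. ] [[227.3 173.5]] [[404.2 199.1]]
(14, -43, 94) [ 539.4 -279.9   94. ] [[206.7 141.9]] [[446.4 223.1]]
[166 120]
```

View pics/z_round.png

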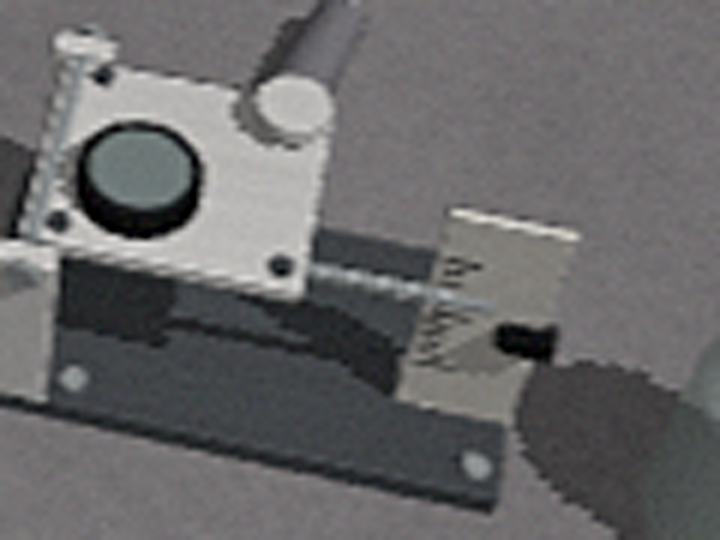

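View pics/z_square.png

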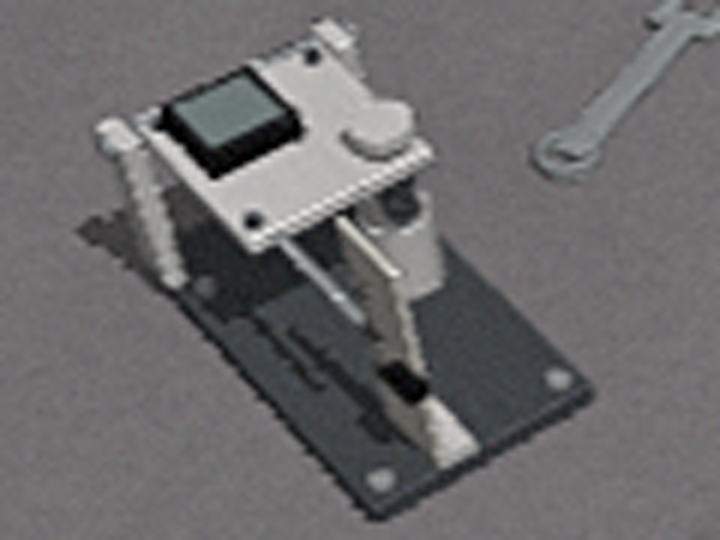

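Round: the pointer tip is at about (430,230) px and the black mark at (435.7,235.8). Square: the mark is at about (234,184). Next I'll check the mark heights by ray intersection and work out the wrist camera geometry.

```bash
python3 - <<'E'
from h import *
def isect(c,px,m,lx):
    o,d=ray(c,px); th=m[0]; n=np.array([np.cos(th),np.sin(th),0]); p0=world(m,(lx,0,0))
    P=o+d*((p0-o)@n)/(d@n); q=P[:2]-m[1]; 
    return np.array([np.cos(th)*q[0]+np.sin(th)*q[1],-np.sin(th)*q[0]+np.cos(th)*q[1],P[2]]).round(1)
print("cam scene",ray("scene",(320,200)))
for nm,m,pts in (("round",ROUND,{"tip":(490,305),"blk":(526,341),"blkL":(497,338),"blkR":(556,345),"scaletopL":(452,212),"scaletopR":(578,238)}),("square",SQ,{"tip":(362,322),"blk":(404,381),"blkT":(390,365),"blkB":(425,400),"topfar":(340,216),"topnear":(398,276)})):
    o=(348,179) if nm=="round" else (166,120)
    for k,p in pts.items():
        px=((p[0]+.5)/6+o[0]-.5,(p[1]+.5)/6+o[1]-.5); print(nm,k,np.round(px,1),[isect("scene",px,m,x) for x in (25,31,37)])
s=r.get_state();c=r.calibration("wrist")
Rt=R.from_rotvec(s["orientation"]).as_matrix(); Rm=cv2.Rodrigues(np.array(c["rvec"]))[0]
print(c["fx"],c["cx"],c["cy"],"cam in tool",Rt.T@(-Rm.T@c["tvec"]-s["position"]),"\n",Rt.T@Rm.T); print(s["time_s"])
E
```

```text
cam scene (array([1061.79006153,  346.68557428,  744.92614022]), array([-0.56791619, -0.32483396, -0.75627647]))
round tip [429.2 229.4] [array([25. , 81.8, 85. ]), array([31. , 80.9, 92.5]), array([ 37.,  80., 100.])]
round blk [435.2 235.4] [array([25. , 97.4, 69.3]), array([31. , 96.3, 77. ]), array([37. , 95.2, 84.6])]
round blkL [430.4 234.9] [array([25. , 87.7, 67.6]), array([31. , 86.7, 75.3]), array([37. , 85.7, 83. ])]
round blkR [440.2 236.1] [array([ 25. , 107.5,  70.5]), array([ 31. , 106.3,  78.2]), array([ 37. , 105.1,  85.8])]
round scaletopL [422.9 213.9] [array([ 25. ,  60.5, 129.7]), array([ 31. ,  59.8, 136.7]), array([ 37. ,  59.1, 143.7])]
round scaletopR [443.9 218.2] [array([ 25. , 102. , 129.3]), array([ 31. , 100.8, 136.3]), array([ 37. ,  99.7, 143.3])]
square tip [225.9 173.2] [array([25. , 60.3, 68.1]), array([31. , 76.6, 84.5]), array([ 37. ,  92.8, 100.9])]
square blk [232.9 183.1] [array([25. , 88.7, 56.1]), array([ 31. , 104.3,  72.8]), array([ 37. , 119.8,  89.5])]
square blkT [230.6 180.4] [array([25. , 78.2, 57.1]), array([31. , 94. , 73.8]), array([ 37. , 109.8,  90.5])]
square blkB [236.4 186.2] [array([ 25. , 105.6,  58.7]), array([ 31. , 120.7,  75.3]), array([ 37. , 135.9,  92. ])]
square topfar [222.2 155.6] [array([ 25. ,  67.6, 131.5]), array([ 31. ,  83.7, 146.3]), array([ 37. ,  99.8, 161.2])]
square topnear [231.9 165.6] [array([ 25. , 109.9, 130.7]), array([ 31. , 125. , 145.6]), array([ 37. , 140. , 160.5])]
309.70691628693146 320.0172286722103 202.80798335342402 cam in tool [  79.81937798   -0.91732069 -142.78857872] 
 [[-5.39503893e-04 -9.50444961e-01 -3.10892403e-01]
 [ 9.99999360e-01 -2.03697561e-04 -1.11260431e-03]
 [ 9.94141136e-04 -3.10892804e-01  9.50444462e-01]]
1.1
```

```bash
python3 -m creep '[[[0.0275,-0.0266,0,0,0,0],[0.0275,-0.0266,0,0,0,0],[0.0275,-0.0266,0,0,0,0],[0.0275,-0.0266,0,0,0,0],[0.0275,-0.0266,0,0,0,0],[0.0275,-0.0266,0,0,0,0],[0.0275,-0.0266,0,0,0,0],[0.0275,-0.0266,0,0,0,0],[0.0275,-0.0266,0,0,0,0],[0.0275,-0.0266,0,0,0,0],[0.0275,-0.0266,0,0,0,0],[0.0275,-0.0266,0,0,0,0]]]' 1
```

```text
time_s: 2.1
position: [414.8, -124.7, 231.7]
orientation: [3.076, 0.637, 0.001]
force: [-0.3, -0.9, 0.6]
opening: -0.1
```

```bash
python3 -m creep '[[[0.0275,-0.0266,0,0,0,0],[0.0275,-0.0266,0,0,0,0],[0.0275,-0.0266,0,0,0,0],[0.0275,-0.0266,0,0,0,0],[0.0275,-0.0266,0,0,0,0],[0.0275,-0.0266,0,0,0,0],[0.0275,-0.0266,0,0,0,0],[0.0275,-0.0266,0,0,0,0],[0.0275,-0.0266,0,0,0,0],[0.0275,-0.0266,0,0,0,0],[0.0275,-0.0266,0,0,0,0],[0.0275,-0.0266,0,0,0,0],[0,0,0.02,0,0,0],[0,0,0.02,0,0,0],[0,0,0.02,0,0,0],[0,0,0.01,0,-0.1,0],[0,0,0,0,-0.1,0],[0,0,0,0,-0.1,0],[0,0,0,0,-0.1,0],[0,0,0,0,-0.1,0]]]'; python3 -m creep '[[[0,0,0,0,-0.1,0],[0,0,0,0,0,0]]]'
cat > look.py <<'E'
from h import *
import sys
n,kind=sys.argv[1],sys.argv[2]
cal=r.calibration("wrist"); f=r.grab_frame("wrist"); cv2.imwrite(f"pics/{n}.png",f[:,:,::-1])
np.savez(f"pics/{n}.npz",**cal); m=ROUND if kind=="round" else SQ
for q in ["pad","mark","pointer"]: print(q,[(round(d["score"],2),np.round(d["at"],1).tolist(),proj("wrist",d["at"],cal).round(0).tolist()) for d in r.tip_of("wrist",kind+"_"+q)[:2]])
for l in [(-30,5,108),(31,85,90),(28,93,60)]: print(l,world(m,l).round(),proj("wrist",world(m,l),cal).round(1))
s=r.get_state();print(s["time_s"],s["position"],s["joints"].round(2))
E
python3 look.py w1 round
```

```text
time_s: 3.77
position: [590.6, 297.6, 162.3]
orientation: [2.887, 0.598, -0.742]
force: [1.4, -0.8, 0.1]
opening: 0.0
time_s: 3.93
position: [588.5, 296.6, 148.7]
orientation: [2.82, 0.584, -0.902]
force: [-0.2, -0.1, -6.3]
opening: 0.1
pad [(0.94, [493.6, 212.6, 108.7], [[364.0, 279.0]])]
mark [(0.84, [531.3, 308.9, 70.0], [[279.0, 198.0]]), (0.63, [610.5, -5.0, 4.5], [[543.0, 183.0]])]
pointer [(0.55, [536.7, 302.6, 89.9], [[287.0, 217.0]])]
(-30, 5, 108) [493. 216. 108.] [[360.3 277.9]]
(31, 85, 90) [534. 308.  90.] [[279.2 217.9]]
(28, 93, 60) [529. 315.  60.] [[272.2 188.4]]
4.1333 [590.82605647 297.84477748 163.02058066] [ 0.39  0.99  0.56 -0.01  2.18  1.55]
```

View pics/w1.png

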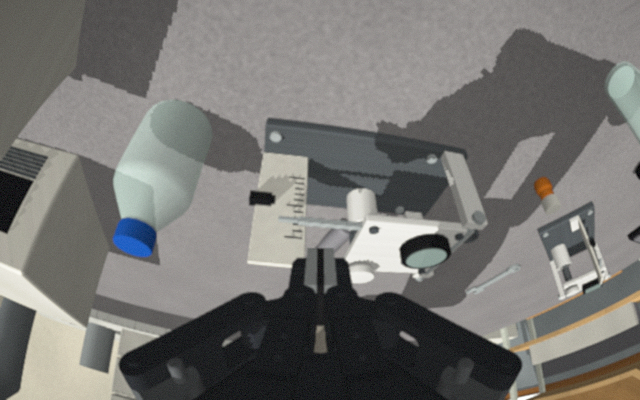

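The wrist view is inverted, with up pointing down the picture. The round mark's block is at about (262,198) and the pointer tip at about (281,218). The scale runs from (278,152) at its foot to (275,265) at its top. I'll zoom in.

```bash
python3 - <<'E'
import cv2
f=cv2.imread("pics/w1.png")[140:280,230:370]
cv2.imwrite("pics/w1z.png",cv2.flip(cv2.resize(f,None,fx=4,fy=4,interpolation=cv2.INTER_CUBIC),-1))
E
```

```text
(no output)
```

View pics/w1z.png

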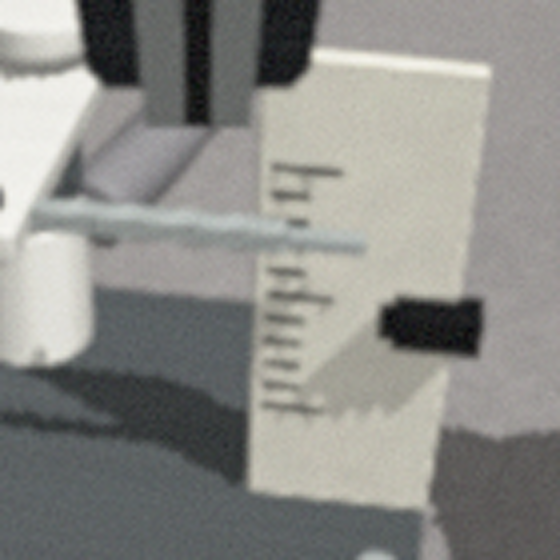

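```bash
cat >> h.py <<'E'
def isect(c,px,m,lx,cal=None):
    o,d=ray(c,px,cal); th=m[0]; n=np.array([np.cos(th),np.sin(th),0]); p0=world(m,(lx,0,0))
    P=o+d*((p0-o)@n)/(d@n); q=P[:2]-m[1]
    return np.array([np.cos(th)*q[0]+np.sin(th)*q[1],-np.sin(th)*q[0]+np.cos(th)*q[1],P[2]]).round(1)
E
python3 - <<'E'
from h import *
cal=dict(np.load("pics/w1.npz"))
Z=lambda x,y:(230+(559-x)/4,140+(559-y)/4)
for k,p in dict(tip=(365,243),nose=(385,322),blkTR=(482,300),blkBR=(480,355),blkBL=(400,350),blkTL=(400,300),topR=(490,70),topL=(315,52),botL=(250,490),botR=(430,508)).items():
    print(k,np.round(Z(*p),1),[isect("wrist",Z(*p),ROUND,x,cal).tolist() for x in (19,21,25,31)])
E
```

```text
tip [278.5 219. ] [[19.0, 85.3, 83.2], [21.0, 85.3, 84.5], [25.0, 85.4, 87.1], [31.0, 85.5, 91.0]]
nose [273.5 199.2] [[19.0, 91.0, 64.2], [21.0, 91.0, 65.7], [25.0, 90.9, 68.7], [31.0, 90.9, 73.1]]
blkTR [249.2 204.8] [[19.0, 110.4, 72.4], [21.0, 110.1, 73.8], [25.0, 109.7, 76.6], [31.0, 109.1, 80.8]]
blkBR [249.8 191. ] [[19.0, 111.9, 58.2], [21.0, 111.7, 59.7], [25.0, 111.2, 62.8], [31.0, 110.5, 67.5]]
blkBL [269.8 192.2] [[19.0, 94.9, 57.3], [21.0, 94.8, 58.8], [25.0, 94.7, 61.9], [31.0, 94.5, 66.6]]
blkTL [269.8 204.8] [[19.0, 93.6, 70.2], [21.0, 93.5, 71.6], [25.0, 93.4, 74.5], [31.0, 93.3, 78.8]]
topR [247.2 262.2] [[19.0, 105.5, 123.6], [21.0, 105.3, 124.5], [25.0, 105.0, 126.3], [31.0, 104.5, 129.1]]
topL [291.  266.8] [[19.0, 73.2, 123.8], [21.0, 73.4, 124.8], [25.0, 73.6, 126.6], [31.0, 74.1, 129.3]]
botL [307.2 157.2] [[19.0, 64.1, 10.7], [21.0, 64.3, 12.7], [25.0, 64.8, 16.7], [31.0, 65.4, 22.7]]
botR [262.2 152.8] [[19.0, 106.9, 11.5], [21.0, 106.7, 13.5], [25.0, 106.3, 17.5], [31.0, 105.8, 23.4]]
```

```bash
python3 -m creep '[[[0,0,0,0,0.1,0],[0,0,0,0,0.1,0],[0,0,0,0,0.1,0],[0,0,0,0,0.1,0],[0,0,0,0,0.1,0],[0,0,0,0,0.1,0],[-0.0305,0.0092,0,0,0,0],[-0.0305,0.0092,0,0,0,0],[-0.0305,0.0092,0.01,0,0,0],[-0.0305,0.0092,0.01,0,0,0],[0,0,0,0,0,0],[0,0,0,0,0,0]]]'; python3 look.py w2 round; python3 - <<'E'
import cv2
f=cv2.imread("pics/w2.png")
cv2.imwrite("pics/w2z.png",cv2.resize(f,None,fx=1.2,fy=1.2))
E
```

```text
time_s: 5.13
position: [491.1, 214.3, 143.7]
orientation: [-3.076, -0.636, -0.01]
force: [0.4, -0.0, 0.6]
opening: 0.0
pad [(0.64, [492.5, 214.5, 110.1], [[322.0, 235.0]])]
mark [(0.55, [533.3, 310.5, 72.0], [[221.0, 113.0]]), (0.35, [517.5, -219.8, 112.5], [[631.0, 326.0]])]
pointer [(0.84, [533.6, 306.1, 89.6], [[218.0, 116.0]])]
(-30, 5, 108) [493. 216. 108.] [[321. 232.]]
(31, 85, 90) [534. 308.  90.] [[216.1 114.4]]
(28, 93, 60) [529. 315.  60.] [[218.6 115.8]]
5.3333 [495.06643635 216.25959831 144.54157496] [0.32 0.02 1.76 0.   1.35 1.48]
```

View pics/w2z.png

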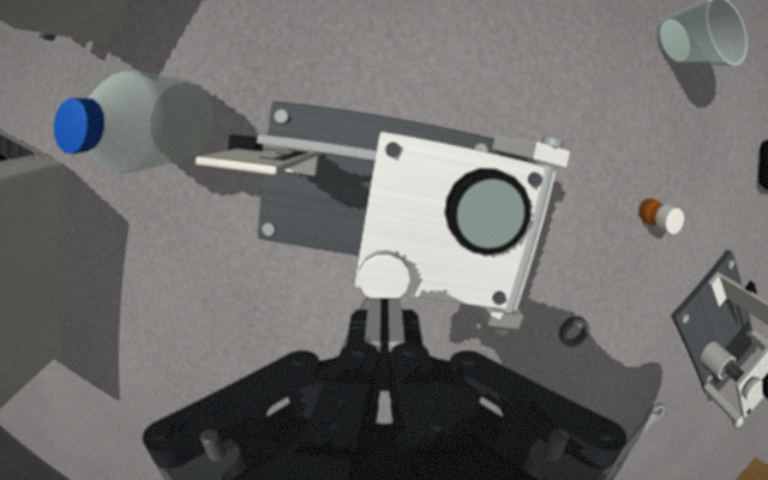

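The top-down wrist view shows the pad at about (320,228) px and the pointer tip at about (215,116). The block is beside it at (203,119). I'll zoom in to get the nose's x.

```bash
python3 - <<'E'
import cv2
f=cv2.imread("pics/w2.png")[90:160,150:270]
cv2.imwrite("pics/w2y.png",cv2.resize(f,None,fx=6,fy=6,interpolation=cv2.INTER_CUBIC))
E
```

```text
(no output)
```

View pics/w2y.png

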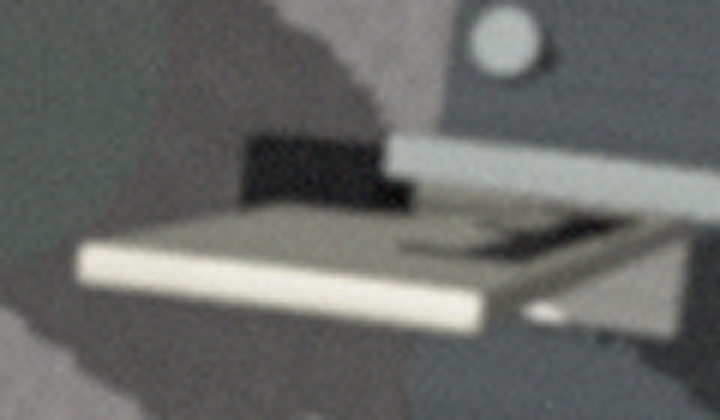

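```bash
python3 - <<'E'
from h import *
cal=dict(np.load("pics/w2.npz"))
th,t=ROUND[:2]
def zp(px,z):
    o,d=ray("wrist",px,cal);P=o+d*(z-o[2])/d[2];q=P[:2]-t
    return [round(np.cos(th)*q[0]+np.sin(th)*q[1],1),round(-np.sin(th)*q[0]+np.cos(th)*q[1],1),z]
Z=lambda x,y:(150+x/6,90+y/6)
for k,p in dict(tip=(390,155),blkF_L=(250,135),blkF_R=(380,137),blkB_L=(245,205),noseR=(410,195),sTopFace=(280,205)).items(): print(k,[zp(Z(*p),z) for z in (62,66,70,90,124)])
E
```

```text
tip [[np.float64(27.8), np.float64(95.2), 62], [np.float64(28.1), np.float64(93.8), 66], [np.float64(28.4), np.float64(92.5), 70], [np.float64(30.0), np.float64(85.7), 90], [np.float64(32.6), np.float64(74.1), 124]]
blkF_L [[np.float64(28.3), np.float64(114.7), 62], [np.float64(28.7), np.float64(113.0), 66], [np.float64(29.0), np.float64(111.3), 70], [np.float64(30.5), np.float64(102.7), 90], [np.float64(33.0), np.float64(88.2), 124]]
blkF_R [[np.float64(29.9), np.float64(96.8), 62], [np.float64(30.2), np.float64(95.4), 66], [np.float64(30.5), np.float64(94.0), 70], [np.float64(31.8), np.float64(87.1), 90], [np.float64(34.2), np.float64(75.3), 124]]
blkB_L [[np.float64(19.3), np.float64(114.3), 62], [np.float64(19.8), np.float64(112.6), 66], [np.float64(20.3), np.float64(110.9), 70], [np.float64(22.6), np.float64(102.4), 90], [np.float64(26.5), np.float64(88.0), 124]]
noseR [[np.float64(23.1), np.float64(91.9), 62], [np.float64(23.5), np.float64(90.6), 66], [np.float64(23.9), np.float64(89.3), 70], [np.float64(25.9), np.float64(82.8), 90], [np.float64(29.2), np.float64(71.7), 124]]
sTopFace [[np.float64(19.9), np.float64(109.4), 62], [np.float64(20.3), np.float64(107.8), 66], [np.float64(20.8), np.float64(106.2), 70], [np.float64(23.0), np.float64(98.1), 90], [np.float64(26.9), np.float64(84.4), 124]]
```

```bash
python3 -m creep '[[[-0.002,-0.001,0.016,0,0,0],[0,0,0.015,0,0,0],[0,0,0,0,0,0],[0,0,0,0,0,0],[0,0,0,0,0,0]]]'; python3 -c "
from station import r
s=r.get_state();print(s['position'],s['force'])
r.grab_frame('top');s=r.get_state();print(s['position'],s['force'])"
```

```text
time_s: 5.75
position: [491.9, 216.0, 111.4]
orientation: [-3.076, -0.638, -0.003]
force: [0.9, 0.2, 0.9]
opening: -0.1
[491.9379803  215.99319904 111.44819039] [0.892811   0.19493804 0.88282234]
[492.06657246 215.99790279 111.63699448] [0.40994965 0.32425036 0.07972658]
```

```bash
python3 -m creep '[[[0,0,0.002,0,0,0],[0,0,0,0,0,0],[0,0,0,0,0,0]]]';python3 -m creep '[[[0,0,0.002,0,0,0],[0,0,0,0,0,0],[0,0,0,0,0,0]]]';python3 -m creep '[[[0,0,0.002,0,0,0],[0,0,0,0,0,0],[0,0,0,0,0,0]]]'
```

```text
time_s: 6.05
position: [491.2, 215.6, 108.7]
orientation: [-3.076, -0.638, -0.002]
force: [0.3, 0.6, 0.5]
opening: -0.3
time_s: 6.3
position: [491.3, 215.8, 106.9]
orientation: [-3.076, -0.638, -0.002]
force: [-0.1, 1.5, 5.5]
opening: -0.1
time_s: 6.55
position: [491.3, 216.1, 105.0]
orientation: [-3.075, -0.638, -0.002]
force: [-1.6, 2.8, 6.0]
opening: 0.0
```

```bash
python3 -c "
from station import r
for i in range(3):
  r.grab_frame('top');s=r.get_state();print(s['position'],s['force'])"
```

```text
[491.29995096 216.13698684 104.99376962] [-1.19511177  2.58312844  5.5495233 ]
[491.30366095 216.14359256 105.0070448 ] [-0.81184602  2.91425333  4.98535797]
[491.28896619 216.1360167  105.00871068] [-1.75141877  3.16291169  6.03032133]
```

```bash
python3 -m creep '[[[0,0,0.001,0,0,0],[0,0,0.001,0,0,0],[0,0,0.001,0,0,0],[0,0,0.001,0,0,0],[0,0,0.001,0,0,0],[0,0,0,0,0,0],[0,0,0,0,0,0]]]'
cat > chk.py <<'E'
from h import *
import sys
n,kind=sys.argv[1],sys.argv[2]; m=ROUND if kind=="round" else SQ
out=[]
for c in ("wrist","scene"):
    cal=r.calibration(c); f=r.grab_frame(c); cv2.imwrite(f"pics/{n}_{c}.png",f[:,:,::-1]); np.savez(f"pics/{n}_{c}.npz",**cal)
    print(c,[(round(d["score"],2),np.round(d["at"],1).tolist()) for d in r.tip_of(c,kind+"_pointer")[:2]])
    tips=[]
    for z in (90,70,65,60):
        s=(90-z)/160.; y=-75+160*np.sqrt(1-s*s); tips.append(proj(c,world(m,(31,y,z)),cal)[0].round(1).tolist())
    print("tip at z 90,70,65,60:",tips)
    p=np.array(tips[1],int); 
    w=60 if c=="wrist" else 45
    x0=p[0]-w;y0=p[1]-w; cr=f[max(y0,0):y0+2*w,max(x0,0):x0+2*w,::-1]; k=480//(2*w); print("crop origin",max(x0,0),max(y0,0),"x",k)
    out.append(cv2.resize(cv2.resize(cr,None,fx=k,fy=k,interpolation=cv2.INTER_CUBIC),(400,400)) if 0 else cv2.resize(cr,None,fx=k,fy=k,interpolation=cv2.INTER_CUBIC))
for o,c in zip(out,"ws"): cv2.imwrite(f"pics/{n}_{c}z.png",o)
s=r.get_state();print(s["time_s"],s["position"],s["force"])
E
python3 chk.py p1 round
```

```text
time_s: 7.28
position: [491.2, 216.7, 100.2]
orientation: [-3.074, -0.638, -0.003]
force: [-2.1, 5.4, 7.2]
opening: -0.1
wrist [(0.94, [538.3, 304.5, 71.9])]
tip at z 90,70,65,60: [[193.6, 118.9], [208.9, 117.3], [212.9, 117.0], [216.9, 116.8]]
crop origin 148 57 x 4
scene [(0.73, [534.1, 309.6, 73.6]), (0.7, [493.3, 215.2, 99.7])]
tip at z 90,70,65,60: [[431.0, 230.6], [428.5, 236.1], [427.7, 237.4], [426.8, 238.7]]
crop origin 383 191 x 5
7.4833 [491.19907175 216.72716539 100.27502936] [-2.42855015  5.65652117  6.52638652]
```

View pics/p1_wz.png

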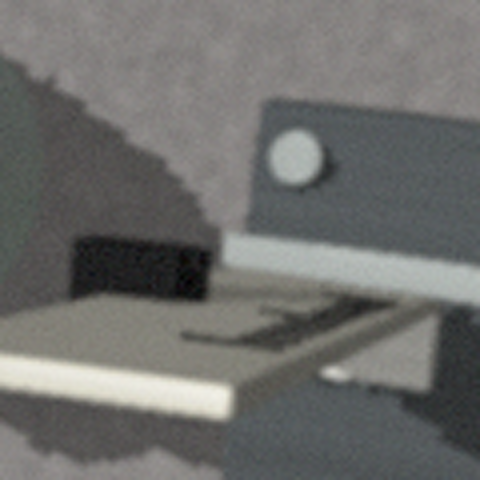

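View pics/p1_sz.png

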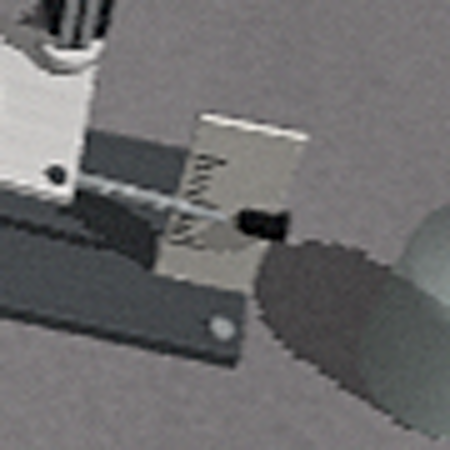

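```bash
python3 - <<'E'
from h import *
from scipy.optimize import least_squares
cw1,cw2,cp=[dict(np.load(f"pics/{n}.npz")) for n in ("w1","w2","p1_wrist")]
cs=r.calibration("scene")
def tip(z):
    s=(90-z)/160.;return world(ROUND,(31,-75+160*np.sqrt(1-s*s),z))
# (cam,cal,tip px or None,tip z, nose px, sigma)
V=[("wrist",cw1,(278.5,219),90,(273.5,199.2),.7),("wrist",cw2,(215,115.8),90,(218.3,122.5),.7),
   ("wrist",cp,None,None,(200.5,125.7),.9),("scene",cs,(429.2,229.4),90,(430.6,234.9),.5),("scene",cs,(429.2,229.4),90,(431,235.4),.5)]
def res(p,sel=range(5),x=None):
    o=[]
    for i in sel:
        c,cal,t,tz,n,sg=V[i]; b=np.array([-1.1,1.4]) if t is None else np.array(t)-proj(c,tip(tz),cal)[0]
        o+=list((proj(c,world(ROUND,p),cal)[0]+b-n)/sg)
    return np.array(o)
for sel in (range(5),(0,1,2),(0,3,4),(1,2,3,4)):
    s=least_squares(res,[25,92,65],args=(sel,)); print(list(sel),s.x.round(1),s.fun.round(1))
E
```

```text
[0, 1, 2, 3, 4] [25.2 90.3 66.3] [ 0.4 -1.8 -0.9 -1.2 -1.9  1.1 -1.7 -0.9 -2.5 -1.9]
[0, 1, 2] [25.2 89.7 67.1] [ 1.5 -0.6 -0.2 -1.  -1.3  1.3]
[0, 3, 4] [32.  90.9 72.9] [-0.9  0.2 -0.5  0.6 -1.3 -0.4]
[1, 2, 3, 4] [24.7 91.4 62.4] [-0.7 -0.8 -1.2  1.3 -1.4  1.1 -2.2  0.1]
```

```bash
python3 -m creep '[[[0,0,0.001,0,0,0],[0,0,0.001,0,0,0],[0,0,0.001,0,0,0],[0,0,0,0,0,0],[0,0,0,0,0,0]]]'
python3 chk.py p2 round
```

```text
time_s: 7.9
position: [491.1, 217.0, 97.3]
orientation: [-3.074, -0.638, -0.003]
force: [-3.2, 6.3, 7.9]
opening: 0.1
wrist [(0.55, [535.6, 305.6, 65.4])]
tip at z 90,70,65,60: [[192.0, 119.3], [207.7, 117.6], [211.7, 117.3], [215.9, 117.1]]
crop origin 147 57 x 4
scene [(0.68, [533.1, 305.1, 66.8])]
tip at z 90,70,65,60: [[431.0, 230.6], [428.5, 236.1], [427.7, 237.4], [426.8, 238.7]]
crop origin 383 191 x 5
8.1 [491.16376548 217.03475262  97.38466605] [-3.07345885  6.55437441  8.63513675]
```

View pics/p2_wz.png

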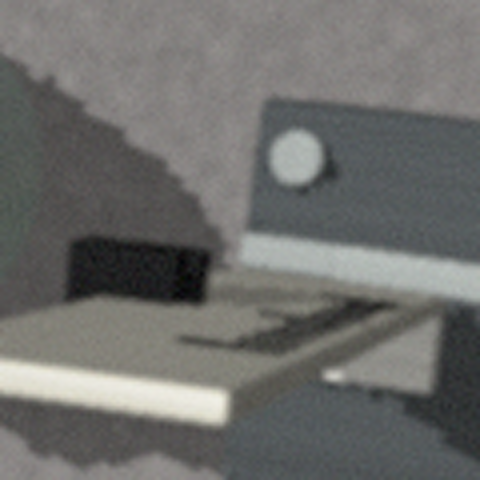

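View pics/p2_sz.png

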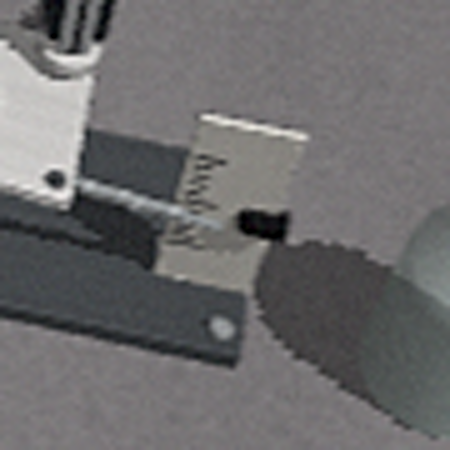

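Pointer estimates are 67.1 (kinematics), about 67 to 68.6 (pictures) and 65.4 and 66.8 (networks). The mark is at about 66.5 to 67, so they are level. I'll nudge down 0.3 mm, hold, then lift off.

```bash
python3 -m creep '[[[0,0,0.0003,0,0,0],[0,0,0,0,0,0],[0,0,0,0,0,0],[0,0,0,0,0,0],[0,0,0,0,0,0],[0,0,0,0,0,0],[0,0,0,0,0,0],[0,0,0,0,0,0],[0,0,0,0,0,0],[0,0,0,0,0,0],[0,0,0,0,0,0],[0,0,0,0,0,0],[0,0,0,0,0,0],[0,0,0,0,0,0],[0,0,0,0,0,0],[0,0,0,0,0,0]]]'
python3 -m creep '[[[0,0,-0.003,0,0,0],[0,0,-0.004,0,0,0],[0,0,-0.005,0,0,0],[0,0,-0.01,0,0,0],[0,0,-0.02,0,0,0],[0,0,-0.03,0,0,0],[0,0,-0.03,0,0,0],[0,0,0,0,0,0]]]'
python3 chk.py p3 round
```

```text
time_s: 9.43
position: [491.2, 217.0, 97.1]
orientation: [-3.074, -0.638, -0.003]
force: [-3.7, 6.7, 8.3]
opening: -0.1
time_s: 10.1
position: [493.9, 216.3, 205.2]
orientation: [-3.075, -0.637, -0.015]
force: [0.7, 0.8, 0.4]
opening: -0.1
wrist [(0.64, [533.7, 307.4, 91.1])]
tip at z 90,70,65,60: [[240.6, 116.4], [247.4, 115.8], [249.3, 115.8], [251.4, 115.7]]
crop origin 187 55 x 4
scene [(0.71, [534.3, 306.2, 91.1]), (0.23, [512.0, 412.0, 0.1])]
tip at z 90,70,65,60: [[431.0, 230.6], [428.5, 236.1], [427.7, 237.4], [426.8, 238.7]]
crop origin 383 191 x 5
10.3 [490.27696886 215.17244475 196.99444282] [-0.94366895  0.580773   -1.18419145]
```

View pics/p3_scene.png

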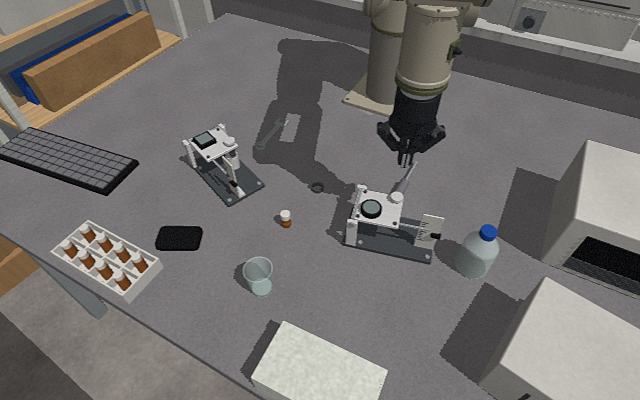

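The round pointer is back at about 91 mm and the plate is at rest. Next is the square mount, with a similar close view from its scale face.

```bash
python3 -m creep '[[[-0.0014,0.0384,0,0,0,0],[-0.0014,0.0384,0,0,0,0],[-0.0014,0.0384,0,0,0,0],[-0.0014,0.0384,0,0,0,0],[-0.0014,0.0384,0,0,0,0],[-0.0014,0.0384,0,0,0,0],[-0.0014,0.0384,0,0,0,0],[-0.0014,0.0384,0,0,0,0],[-0.0014,0.0384,0,0,0,0],[-0.0014,0.0384,0,0,0,0],[-0.0014,0.0384,0,0,0,0],[0,0,0,0,0,0.097],[0,0,0,0,0,0.097],[0,0,0,0,0,0.097],[0,0,0,0,0,0.097],[0,0,0.01,0,0,0.097],[0,0,0.01,0,0,0.097],[0,0,0.01,0,0,0.097],[0,0,0.006,0,0,0.097]]]'; python3 -m creep '[[[0,0,0,0,-0.1,0],[0,0,0,0,-0.1,0],[0,0,0,0,-0.1,0],[0,0,0,0,-0.1,0],[0,0,0,0,-0.1,0],[0,0,0,0,-0.1,0],[0,0,0,0,0,0],[0,0,0,0,0,0],[0,0,0,0,0,0]]]'
python3 look.py s1 square;  python3 - <<'E'
import cv2
f=cv2.imread("pics/s1.png")
cv2.imwrite("pics/s1f.png",cv2.flip(f,-1))
E
```

```text
time_s: 11.88
position: [642.9, -177.7, 158.1]
orientation: [-3.086, 0.581, 0.008]
force: [-0.3, -0.1, -0.2]
opening: 0.3
time_s: 12.63
position: [644.5, -178.1, 160.5]
orientation: [-2.859, 0.531, 0.871]
force: [0.7, -0.4, 1.8]
opening: 0.1
pad [(0.93, [517.6, -217.6, 110.8], [[411.0, 264.0]]), (0.55, [608.3, -6.9, 1.5], [[193.0, 171.0]])]
mark [(0.53, [603.0, -166.3, 68.9], [[326.0, 184.0]])]
pointer []
(-30, 5, 108) [ 516. -219.  108.] [[412.  261.6]]
(31, 85, 90) [ 602. -167.   90.] [[327.2 206. ]]
(28, 93, 60) [ 602. -158.   60.] [[317.1 179.6]]
12.8333 [ 645.56042985 -178.40559322  166.71289274] [-0.35  1.01  0.52  0.01  2.19  1.59]
```

View pics/s1f.png

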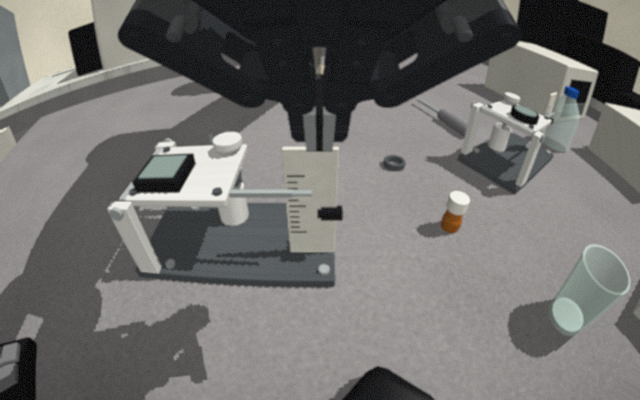

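Flipped view: the pointer tip is at about (311,194), the mark block at (331,213) and the pad at (228,140). I'll zoom in.

```bash
python3 - <<'E'
import cv2
f=cv2.imread("pics/s1f.png")[140:265,265:365]
cv2.imwrite("pics/s1z.png",cv2.resize(f,None,fx=4.8,fy=4.8,interpolation=cv2.INTER_CUBIC))
E
```

```text
(no output)
```

View pics/s1z.png

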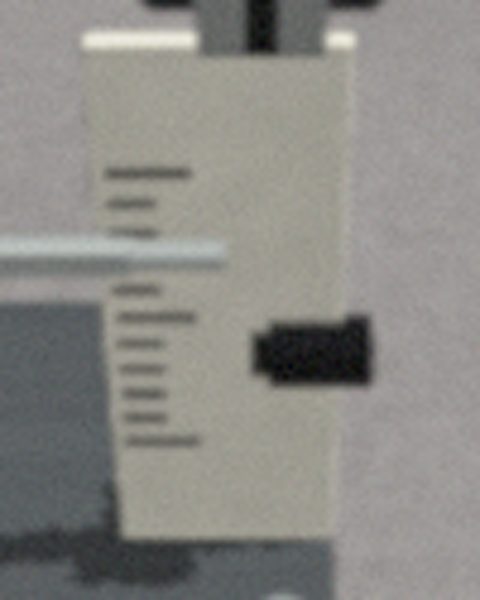

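```bash
python3 - <<'E'
from h import *
def go(n,m,Z,pts):
    cal=dict(np.load(f"pics/{n}.npz"))
    for k,p in pts.items():
        print(k,np.round(Z(*p),1),[isect("wrist",Z(*p),m,x,cal).tolist() for x in (20.5,25,30,31)])
go("s1",SQ,lambda x,y:(639-265-x/4.8,399-140-y/4.8),dict(tip=(226,254),nose=(256,353),blkTL=(270,322),blkBL=(270,384),blkTR=(370,318),blkBR=(370,384),topL=(85,48),topR=(352,48),botL=(122,540),botR=(332,540)))
print("round")
go("w1",ROUND,lambda x,y:(230+(559-x)/4,140+(559-y)/4),dict(tip=(365,243),nose=(385,322),topR=(490,73),botL=(250,490),tick1=(340,172),tick5=(330,299),tick10=(320,409)))
go("s1",SQ,lambda x,y:(639-265-x/4.8,399-140-y/4.8),dict(tick1=(190,173),tick5=(195,318),tick10=(200,441)))
E
```

```text
tip [326.9 206.1] [[20.5, 84.9, 82.1], [25.0, 85.1, 85.5], [30.0, 85.2, 89.4], [31.0, 85.3, 90.1]]
nose [320.7 185.5] [[20.5, 90.0, 60.0], [25.0, 90.0, 63.9], [30.0, 90.1, 68.3], [31.0, 90.1, 69.1]]
blkTL [317.8 191.9] [[20.5, 92.5, 67.2], [25.0, 92.4, 70.9], [30.0, 92.4, 75.1], [31.0, 92.4, 76.0]]
blkBL [317.8 179. ] [[20.5, 92.6, 52.5], [25.0, 92.5, 56.6], [30.0, 92.5, 61.1], [31.0, 92.5, 62.1]]
blkTR [296.9 192.8] [[20.5, 109.9, 68.2], [25.0, 109.5, 71.9], [30.0, 109.1, 76.1], [31.0, 109.0, 76.9]]
blkBR [296.9 179. ] [[20.5, 110.7, 52.5], [25.0, 110.3, 56.6], [30.0, 109.8, 61.2], [31.0, 109.7, 62.1]]
topL [356.3 249. ] [[20.5, 63.6, 122.0], [25.0, 64.2, 124.5], [30.0, 64.9, 127.3], [31.0, 65.0, 127.9]]
topR [300.7 249. ] [[20.5, 104.7, 122.0], [25.0, 104.4, 124.6], [30.0, 104.1, 127.4], [31.0, 104.0, 128.0]]
botL [348.6 146.5] [[20.5, 63.0, 9.5], [25.0, 63.6, 14.6], [30.0, 64.3, 20.2], [31.0, 64.5, 21.3]]
botR [304.8 146.5] [[20.5, 105.3, 10.0], [25.0, 105.0, 15.0], [30.0, 104.6, 20.6], [31.0, 104.6, 21.8]]
round
tip [278.5 219. ] [[20.5, 85.3, 84.2], [25.0, 85.4, 87.1], [30.0, 85
[... 252 characters left out ...]
57.2] [[20.5, 64.2, 12.2], [25.0, 64.8, 16.7], [30.0, 65.3, 21.7], [31.0, 65.4, 22.7]]
tick1 [284.8 236.8] [[20.5, 79.3, 99.8], [25.0, 79.5, 102.4], [30.0, 79.7, 105.3], [31.0, 79.8, 105.8]]
tick5 [287.2 205. ] [[20.5, 79.3, 69.7], [25.0, 79.4, 73.0], [30.0, 79.7, 76.6], [31.0, 79.7, 77.3]]
tick10 [289.8 177.5] [[20.5, 79.0, 39.8], [25.0, 79.2, 43.7], [30.0, 79.4, 48.0], [31.0, 79.5, 48.9]]
tick1 [334.4 223. ] [[20.5, 79.3, 98.6], [25.0, 79.5, 101.7], [30.0, 79.8, 105.1], [31.0, 79.9, 105.8]]
tick5 [333.4 192.8] [[20.5, 79.3, 68.0], [25.0, 79.6, 71.8], [30.0, 79.9, 75.9], [31.0, 80.0, 76.8]]
tick10 [332.3 167.1] [[20.5, 79.5, 37.9], [25.0, 79.8, 42.3], [30.0, 80.0, 47.2], [31.0, 80.1, 48.2]]
```

```bash
python3 -m creep '[[[0,0,0,0,0.1,0],[0,0,0,0,0.1,0],[0,0,0,0,0.1,0],[0,0,0,0,0.1,0],[0,0,0,0,0.1,0],[0,0,0,0,0.1,0],[-0.0263,0.021,0,0,0,0],[-0.0263,0.021,0,0,0,0],[-0.0263,0.021,0.01,0,0,0],[-0.0263,0.021,0.012,0,0,0],[0,0,0,0,0,0],[0,0,0,0,0,0],[0,0,0,0,0,0]]]'; python3 look.py s2 square; python3 - <<'E'
import cv2
f=cv2.imread("pics/s2.png")
cv2.imwrite("pics/s2z.png",cv2.resize(f[80:330,180:480],None,fx=2.6,fy=2.4))
E
```

```text
time_s: 13.92
position: [517.3, -219.2, 142.5]
orientation: [3.087, -0.574, 0.011]
force: [0.1, -0.2, 0.5]
opening: -0.4
pad [(0.69, [609.4, -3.7, 5.5], [[110.0, 186.0]]), (0.58, [517.8, -220.8, 110.0], [[323.0, 235.0]])]
mark [(0.52, [603.5, -163.1, 66.9], [[208.0, 135.0]])]
pointer [(0.56, [600.5, -167.8, 90.4], [[203.0, 140.0]])]
(-30, 5, 108) [ 516. -219.  108.] [[321.9 237.1]]
(31, 85, 90) [ 602. -167.   90.] [[201.5 138.8]]
(28, 93, 60) [ 602. -158.   60.] [[206.4 138.8]]
14.1167 [ 518.23527888 -219.03361506  141.41791036] [-0.49  0.09  1.7   0.    1.35  1.45]
```

View pics/s2z.png

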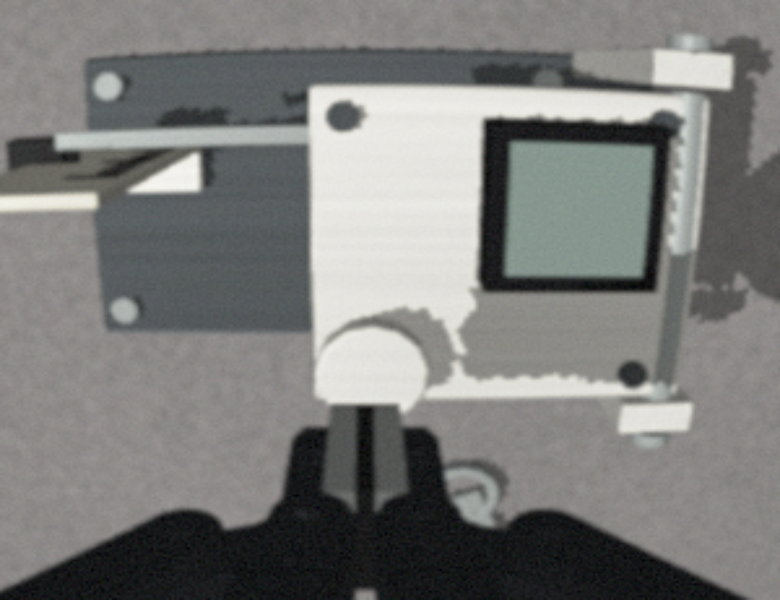

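The square pose checks out: the tip is seen at (201.9,138.8) against (201.5,138.8) predicted. Its mark is at about 65 mm. Now I'll go down to the pad.

```bash
python3 -m creep '[[[-0.0015,0,0.016,0,0,0],[0,0,0.013,0,0,0],[0,0,0,0,0,0],[0,0,0,0,0,0],[0,0,0,0,0,0]]]'; python3 -m creep '[[[0,0,0.002,0,0,0],[0,0,0.001,0,0,0],[0,0,0,0,0,0],[0,0,0,0,0,0],[0,0,0,0,0,0]]]'
```

```text
time_s: 14.53
position: [515.5, -218.3, 110.9]
orientation: [-3.089, 0.573, -0.002]
force: [0.1, -0.4, 0.0]
opening: 0.1
time_s: 14.95
position: [515.6, -218.5, 108.1]
orientation: [3.089, -0.574, 0.003]
force: [0.6, 0.1, 2.2]
opening: 0.0
```

Touching at about 108. I'll press 8 mm, then check.

```bash
python3 -m creep '[[[0,0,0.001,0,0,0],[0,0,0.001,0,0,0],[0,0,0.001,0,0,0],[0,0,0.001,0,0,0],[0,0,0.001,0,0,0],[0,0,0.001,0,0,0],[0,0,0.001,0,0,0],[0,0,0.001,0,0,0],[0,0,0,0,0,0],[0,0,0,0,0,0]]]'; python3 chk.py q1 square
```

```text
time_s: 15.78
position: [516.1, -217.5, 100.5]
orientation: [-3.088, 0.573, -0.004]
force: [0.7, 6.4, 6.7]
opening: 0.2
wrist [(0.82, [601.5, -168.1, 74.9])]
tip at z 90,70,65,60: [[175.4, 144.3], [191.8, 139.6], [196.0, 138.5], [200.3, 137.5]]
crop origin 131 79 x 4
scene []
tip at z 90,70,65,60: [[227.3, 173.5], [228.6, 179.1], [228.9, 180.4], [229.1, 181.7]]
crop origin 183 134 x 5
15.9833 [ 516.01858754 -217.51194749  100.47612215] [0.32409569 6.57231088 7.16224027]
```

View pics/q1_wz.png

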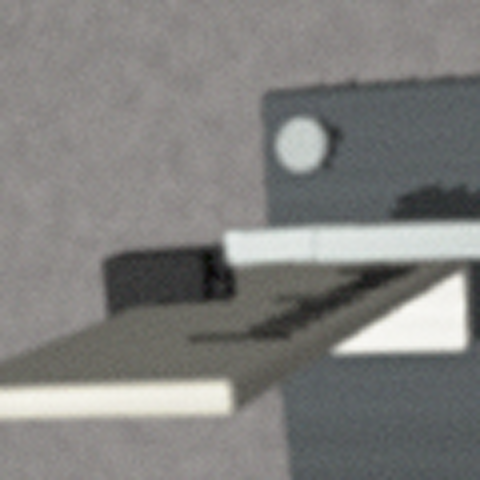

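View pics/q1_sz.png

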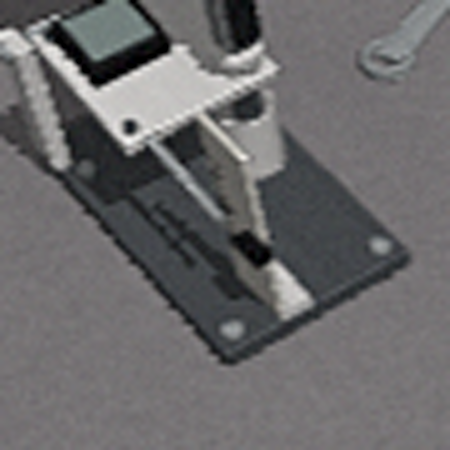

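```bash
python3 -m creep '[[[0,0,0.001,0,0,0],[0,0,0.001,0,0,0],[0,0,0.001,0,0,0],[0,0,0.001,0,0,0],[0,0,0,0,0,0],[0,0,0,0,0,0]]]'; python3 chk.py q2 square; python3 - <<'E'
from h import *
for n,m,y in (("q2_wrist",SQ,90.05),("p2_wrist",ROUND,90.9)):
    cal=dict(np.load(f"pics/{n}.npz"))
    print(n,[(z,proj("wrist",world(m,(25,y,z)),cal)[0].round(1).tolist()) for z in (60,65,70)])
E
```

```text
time_s: 16.48
position: [516.2, -217.2, 96.6]
orientation: [-3.087, 0.572, -0.004]
force: [1.3, 7.0, 7.9]
opening: -0.2
wrist [(0.62, [600.3, -172.6, 63.6])]
tip at z 90,70,65,60: [[172.8, 145.3], [189.8, 140.4], [194.1, 139.3], [198.5, 138.2]]
crop origin 129 80 x 4
scene [(0.84, [597.5, -169.4, 64.8])]
tip at z 90,70,65,60: [[227.3, 173.5], [228.6, 179.1], [228.9, 180.4], [229.1, 181.7]]
crop origin 183 134 x 5
16.6833 [ 516.2049484  -217.22175583   96.62925185] [-0.10659739  7.6193085   7.3679407 ]
q2_wrist [(60, [187.8, 148.4]), (65, [184.5, 149.6]), (70, [181.1, 150.9])]
p2_wrist [(60, [201.5, 125.2]), (65, [198.5, 125.8]), (70, [195.3, 126.5])]
```

View pics/q2_wz.png

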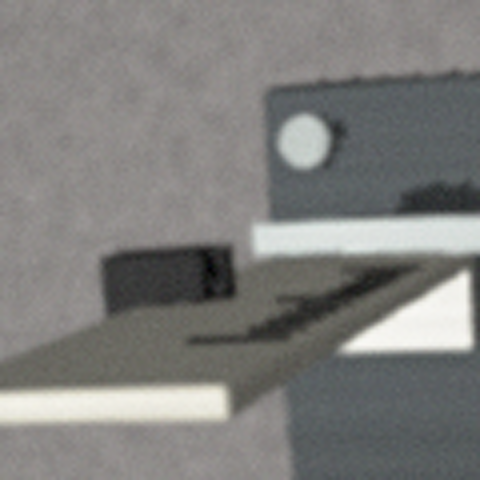

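View pics/q2_sz.png

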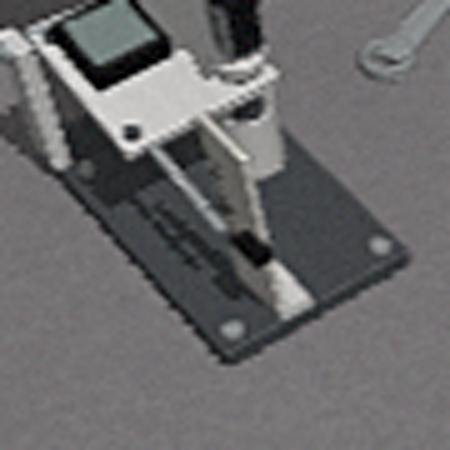

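The pointer is at about 65 mm (kinematics 64.7, pictures 67, networks 63.6 and 64.8), against the mark at 65 ± 2. I'll hold and then release.

```bash
python3 -m creep '[[[0,0,0,0,0,0],[0,0,0,0,0,0],[0,0,0,0,0,0],[0,0,0,0,0,0],[0,0,0,0,0,0],[0,0,0,0,0,0],[0,0,0,0,0,0],[0,0,0,0,0,0],[0,0,0,0,0,0],[0,0,0,0,0,0],[0,0,0,0,0,0],[0,0,0,0,0,0],[0,0,0,0,0,0],[0,0,0,0,0,0],[0,0,0,0,0,0],[0,0,0,0,0,0]]]'
python3 - <<'E'
from h import *
from scipy.optimize import least_squares
cs=dict(np.load("pics/q2_scene.npz"));o=[]
# joint fit: mark nose (x,y,z) with shared mount-frame; scale ticks used to fix s1's bias
cal=dict(np.load("pics/s1.npz")); cq=dict(np.load("pics/q2_wrist.npz"))
obs=[(cal,(326.9,206.1),(31,85,90)),(cal,(334.4,223.0),(20.5,79.3,100)),(cal,(333.4,192.8),(20.5,79.3,70)),(cal,(332.3,167.1),(20.5,79.3,40)),(cal,(356.3,249),(20.5,64,124)),(cal,(300.7,249),(20.5,105,124)),(cal,(348.6,146.5),(20.5,64,12)),(cal,(304.8,146.5),(20.5,105,12))]
def f(p):
    c=dict(cal);c["tvec"]=cal["tvec"]+p[:3]
    c["rvec"]=(R.from_rotvec(p[3:6])*R.from_rotvec(cal["rvec"])).as_rotvec()
    e=[(proj("wrist",world(SQ,l),c)[0]-px)/.6 for _,px,l in obs]
    return np.r_[np.ravel(e),p[:3]/3,p[3:6]/.02]
s=least_squares(f,np.zeros(6));p=s.x;print(p.round(3),s.fun.round(1))
c=dict(cal);c["tvec"]=cal["tvec"]+p[:3];c["rvec"]=(R.from_rotvec(p[3:6])*R.from_rotvec(cal["rvec"])).as_rotvec()
print("nose",[isect("wrist",(320.7,185.5),SQ,x,c).tolist() for x in (23,25,27)])
cal=dict(np.load("pics/w1.npz"))
Z=lambda x,y:(230+(559-x)/4,140+(559-y)/4)
obs=[(0,Z(365,243),(31,85,90)),(0,Z(340,172),(20.5,79.3,100)),(0,Z(330,299),(20.5,79.3,70)),(0,Z(320,409),(20.5,79.3,40)),(0,Z(490,73),(20.5,105,124)),(0,Z(250,490),(20.5,64,12)),(0,Z(430,508),(20.5,105,12))]
SQ=ROUND
s=least_squares(f,np.zeros(6));p=s.x;print(p.round(3),s.fun.round(1))
c=dict(cal);c["tvec"]=cal["tvec"]+p[:3];c["rvec"]=(R.from_rotvec(p[3:6])*R.from_rotvec(cal["rvec"])).as_rotvec()
print("round nose",[isect("wrist",Z(385,322),ROUND,x,c).tolist() for x in (23,25,27)])
E
```

```text
time_s: 18.02
position: [516.2, -217.2, 96.6]
orientation: [-3.087, 0.572, -0.004]
force: [0.6, 6.6, 7.7]
opening: -0.0
[ 4.730e-01 -1.754e+00  4.160e-01  1.000e-03 -0.000e+00 -1.000e-03] [ 0.8 -3.   0.2 -0.4  0.3  0.4  0.6  0.5 -0.4  1.  -0.5  1.  -1.5  0.6
  0.5  0.2  0.2 -0.6  0.1  0.  -0.  -0.1]
nose [[23.0, 90.1, 63.9], [25.0, 90.1, 65.6], [27.0, 90.1, 67.4]]
[ 0.186  0.259 -0.226 -0.001 -0.001 -0.004] [ 0.6 -1.7 -0.4  0.4 -0.8  0.6 -1.4  0.4  0.5  1.  -0.6 -0.2  2.2 -0.6
  0.1  0.1 -0.1 -0.  -0.1 -0.2]
round nose [[23.0, 90.6, 67.0], [25.0, 90.6, 68.5], [27.0, 90.6, 70.0]]
```

```bash
python3 -m creep '[[[0,0,-0.003,0,0,0],[0,0,-0.004,0,0,0],[0,0,-0.005,0,0,0],[0,0,-0.01,0,0,0],[0,0,-0.02,0,0,0],[0,0,-0.03,0,0,0],[0,0,-0.03,0,0,0],[0,0,0,0,0,0],[0,0,0,0,0,0],[0,0,0,0,0,0],[0,0,0,0,0,0]]]'
python3 chk.py q3 square
```

```text
time_s: 18.93
position: [514.3, -218.0, 196.2]
orientation: [-3.088, 0.574, 0.002]
force: [-0.8, -0.1, -0.4]
opening: 0.0
wrist [(0.71, [602.9, -168.9, 88.6]), (0.65, [545.4, 177.1, 93.1])]
tip at z 90,70,65,60: [[224.9, 126.9], [232.9, 125.0], [235.2, 124.6], [237.5, 124.1]]
crop origin 172 65 x 4
scene [(0.68, [600.7, -166.9, 89.7])]
tip at z 90,70,65,60: [[227.3, 173.5], [228.6, 179.1], [228.9, 180.4], [229.1, 181.7]]
crop origin 183 134 x 5
19.1333 [ 514.61864791 -218.1064648   196.56382265] [ 0.85024762  0.3989689  -0.77635435]
```

View pics/q3_scene.png

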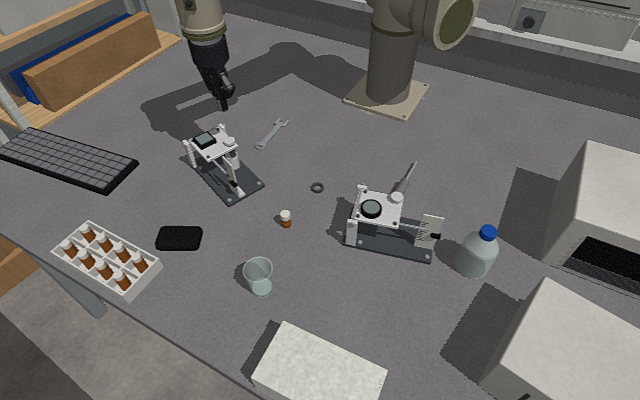

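View pics/q3_wrist.png

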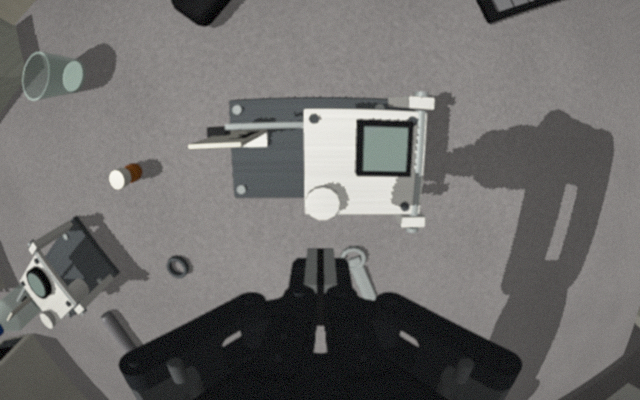

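Both plates are back up (square pointer at about 225,127 in the wrist view, 89 to 90 mm high). The bystanders are where they were in the first scene picture, and the hand is clear at z 196.

```bash
python3 -c "
from station import r
print(r.hand_in())"
```

```text
the job is handed in; nothing more can be done
None
```

I pressed the round mount's pad and then the square mount's pad with the shut fingertips. I held each at its mark for over 1 s, let it spring back, and handed in at about 19 s with the hand clear, 90 mm above the pad.

| | Mark height (mm) | Pointer height while held (mm) | Pointer after release (mm) |
|---|---|---|---|
| Round | about 67–68.5 | about 66.5 from the finger travel, up to 68 from the picture | 91 |
| Square | about 65.5 | about 65 from the finger travel, 67 from the picture, 64–65 from the networks | 89–90 |

- **Forces:** the upward force on the pads while held was about 7.5–8.5 N, as expected for springs at the mark.
- **Disagreements:** different views put the same mark or pointer height 2–3 mm apart. Views from above put the marks lower, at about 63.5 mm for the round and 62 mm for the square. One fit for the round mark from just a wrist and a scene view gave 73 mm, which I discounted because marks only go up to 70 mm. Apart from that fit, the pointer was inside the block's height, but only to within these errors.
- **Bench:** the loose things looked unmoved in the last scene picture, and the fingers were over the pads only, clear of the mirrors.

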